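# Snap the vials shut in order and start the timer

## Task

Close three of the vials standing in the orange rack: press the red snap cap fully home, then the blue one, then the yellow one, and after that press the green start button on the bench timer all the way down and let it come up again. The vial with the black cap stays open and the timer's grey button is not pressed. Do it all by pressing from above: pick nothing up, and leave the rack, the timer and everything else where they stand.

Things in the scene. Friction and masses are not known exactly. Their poses are not given: they have to be found in the camera images.
- rack: Orange vial rack, loose on the bench, 0.7 kg: a block 66 mm (its x) by 240 mm (its y) by 30 mm tall, with one row of four holes along its y axis, 58 mm apart, 24 mm deep, 31 mm across. Origin: centre of the underside; z up.
- red_vial: Loose white plastic vial with the red snap cap, standing upright in one of the rack's four holes (any of them), 28 mm across. Origin: centre of its underside, 6 mm above the bench when seated; z up.
- red_cap_top (a point): Centre of the flat top of the red snap cap (30 mm across, 14 mm tall). With the cap up it lies about 74 mm above the bench, with the cap fully home 67 mm; it moves with the cap.
- red_cap (a joint): How far the red cap has been pressed down onto its vial, in m: 0 fully up, 0.007 fully home against a hard stop. Starts between 0 and 0.001. It slides with about 3.5 N of steady friction, no spring, and stays where it is left.
- blue_vial: Loose white plastic vial with the blue snap cap, standing upright in one of the rack's four holes (any of them), 28 mm across. Origin: centre of its underside, 6 mm above the bench when seated; z up.
- blue_cap_top (a point): Centre of the flat top of the blue snap cap (30 mm across, 14 mm tall). With the cap up it lies about 74 mm above the bench, with the cap fully home 67 mm; it moves with the cap.
- blue_cap (a joint): How far the blue cap has been pressed down onto its vial, in m: 0 fully up, 0.007 fully home against a hard stop. Starts between 0 and 0.001. It slides with about 3.5 N of steady friction, no spring, and stays where it is left.
- yellow_vial: Loose white plastic vial with the yellow snap cap, standing upright in one of the rack's four holes (any of them), 28 mm across. Origin: centre of its underside, 6 mm above the bench when seated; z up.
- yellow_cap_top (a point): Centre of the flat top of the yellow snap cap (30 mm across, 14 mm tall). With the cap up it lies about 74 mm above the bench, with the cap fully home 67 mm; it moves with the cap.
- yellow_cap (a joint): How far the yellow cap has been pressed down onto its vial, in m: 0 fully up, 0.007 fully home against a hard stop. Starts between 0 and 0.001. It slides with about 3.5 N of steady friction, no spring, and stays where it is left.
- black_vial: Loose white plastic vial with the black snap cap, standing upright in one of the rack's four holes (any of them), 28 mm across. Origin: centre of its underside, 6 mm above the bench when seated; z up.
- black_cap_top (a point): Centre of the flat top of the black snap cap (30 mm across, 14 mm tall). With the cap up it lies about 74 mm above the bench, with the cap fully home 67 mm; it moves with the cap.
- black_cap (a joint): How far the black cap has been pressed down onto its vial, in m: 0 fully up, 0.007 fully home against a hard stop. Starts between 0 and 0.001. It slides with about 3.5 N of steady friction, no spring, and stays where it is left.
- timer: White bench timer, loose, 0.5 kg: 85 mm (its x) by 125 mm (its y), 24 mm tall, dark display on the far half, two round buttons on the near half, 68 mm apart. Origin: centre of the underside; z up.
- start_top (a point): Centre of the top of the timer's green start button (26 mm across), 19 mm to the -x and 34 mm to the +y of the timer's origin in the timer's frame, about 45 mm above the bench when up; moves with the button.
- start (a joint): Travel of the green start button in m: 0 up, 0.006 fully down. Spring return, about 1.5 N to begin and 5 N fully down; hard stop.
- clear_top (a point): Centre of the top of the timer's grey clear button (26 mm across), 19 mm to the -x and 34 mm to the -y of the timer's origin in the timer's frame, same height as the green one. Not to be pressed.
- clear (a joint): Travel of the grey clear button in m: 0 up, 0.006 fully down; same spring.
- jar: Bystander, loose: small amber jar with blue lid, 40 mm across, 58 mm tall, between rack and timer. Origin: centre of the underside.
- green_lid: Bystander, loose: green screw lid lying on the bench, 48 mm across, 22 mm tall. Origin: centre of the underside.
- media_bottle: Bystander, loose: clear round bottle, 72 mm across, 150 mm tall. Origin: centre of the underside.
- tip_box: Bystander, loose: red pipette-tip box, 85 x 120 mm, 49 mm tall. Origin: centre of the underside.
- beaker: Bystander, loose: clear plastic beaker, 68 mm across, 85 mm tall. Origin: centre of the underside.
- pipette: Bystander, loose: grey and white hand pipette lying on the bench, about 240 mm long, 25 mm tall. Origin: on the underside, below the body; x points to its tip.

How it is judged:
By the outcome, as a careful person would: the job done as asked, in the order asked, and still so for the second after the job is handed in, with the robot touching nothing.
It also fails if it takes over 54 s, if anything falls off the work surface, if the arm or the gripper's body presses on something with over 40 N, if the wrist force passes 120 N, or if a joint passes its speed limit or range.

## Robot

A 6-joint arm with a two-finger parallel gripper is mounted at the origin on the work surface. World frame = base frame: x ahead of the robot, y to its left, z up, the work surface at z = 0. Lengths are in mm, angles in rad, forces in N, time in s.
With the tool pointing down it reaches from about 250 to 775 mm from the base axis. Payload 4 kg.
Tool frame: the origin (TCP) lies on the centre line of the jaws, within the pads' length; the fingertips stand 22 mm ahead of it and the grasp point (between the pads) lies 3 mm ahead of it; z points along the fingers, y is the line along which they close (so a half turn about z gives the same grasp; the last joint's range is limited). The gripper opens to 94 mm and grips with 3 to 60 N. Pads are 16 mm wide; open, the fingers measure 119 mm over their backs; the gripper's body (75 mm by 177 mm) begins 78 mm behind the grasp point.
Start: joints at [-1.397, 0.087, 1.371, -0, 1.684, -0.103], TCP at [150.3, -529.082, 227.506] pointing down, gripper open.
Joint ranges: [-3.1, 3.1], [-0.76, 2.03], [0.27, 2.55], [-1.08, 4.22], [0.17, 2.65], [-2.57, 2.57]. Speed limits (rad/s): [2.79, 2.79, 3.14, 3.14, 3.14, 3.14].

## Interface

Orientations are given as a 3x3 rotation matrix whose columns are the frame's x, y, z axes.
In Python, from workcell import * gives the robot as it stands.
- The arm moves only by the shell command python3 -m creep 'ROWS' [FORCE]. ROWS is text: rows parted by semicolons, each of 5 numbers parted by spaces: the shift along the tool's x, y, z in m, then the turn about the tool's z in rad, then the opening, from -1 (shut) to 1 (fully open). In form: x y z turn gripper; .... A call has 1 to 10 rows; each row shifts and turns the commanded pose from where the row before left it, along the tool's axes as they then stand; what a row does not reach is not made up. A row lasts 1/10 s, in which the tool goes at most 50 mm and 8.59 degrees, less where a joint would pass 70% of its speed; a pose out of reach is approached as far as the arm can. A call with a gripper value outside its range is refused whole. The fingers move at their own pace and stop on an object; FORCE is the grip in N (left out, the last holds). Time passes only in rows, so rows that do not move let the fingers close. It gives the time, the measured TCP pose, the force, the opening and the grip force at its end, in the units of the state.
- state(): the state, without advancing time (a new reading comes with each control period).
- snapshot(name): name is "scene" or "top" or "wrist"; returns a dict with "color" (400x640x3 uint8, red, green, blue), "range_z" (400x640 float32, mm along the optical axis (not along the pixel's ray), 0 where there is no reading), "vertical_fov" (degrees; the focal length in pixels is half the picture's height over the tangent of half this angle, whatever the lens; pixels are square), "cx", "cy" (the principal point, pixels), "dist" ([k1, k2, p1, p2, k3] as OpenCV has them; the pictures are not rectified), "view" (4x4, takes a point from world to camera coordinates). Camera axes: x right, y down, z forward; pixel columns grow to the right and rows downward; lengths in mm; the calibration is good to about 2 mm. A picture is of the moment at which its call begins.
- hand_in(): hands the job in; it is judged then, once.
The state is a dict: "clock": time; "joint_pos": joint angles; "qd": joint speeds; "effort": joint torques, N m; "eef_pos": TCP position; "ee_rot": TCP orientation; "ft_force": force on the tool from outside, world axes, zero at the start; "torque": the same for the moment, N m; "opening": finger opening in mm; "finger_force": force on a finger pad.
Only numpy, scipy, OpenCV 4.12 (cv2) and the standard library are available. Lean on these libraries where they do the work, as an engineer would, in place of code of your own. Each camera call takes 0.05 s, during which the arm holds its last target. There are 200 camera calls.

## Working session

There is one attempt and no reset: what is moved stays moved. The work goes in short steps, Python scripts to look and compute and a shell command to move; the robot and the scene stay as the last step left them, time stands still between calls to the robot, and variables do not carry over. Pictures are saved under pics/ and viewed, at most 10 in all, crops included, and the job is handed in when it is done.

```bash
mkdir -p pics; cat > h.py <<'E'
from workcell import *
import numpy as np, cv2
def cam(n):
    s=snapshot(n); h=s["color"].shape[0]; f=h/2/np.tan(np.radians(s["vertical_fov"])/2)
    s["K"]=np.array([[f,0,s["cx"]],[0,f,s["cy"]],[0,0,1]]); return s
def world(s,uv,z=None):
    uv=np.array(uv,float).reshape(-1,1,2)
    n=cv2.undistortPoints(uv,s["K"],np.array(s["dist"],float)).reshape(-1,2)
    r=np.c_[n,np.ones(len(n))]
    if z is None:
        ij=np.round(uv.reshape(-1,2)).astype(int); d=s["range_z"][ij[:,1],ij[:,0]][:,None]
    V=np.array(s["view"]); R,t=V[:3,:3],V[:3,3]; c=-R.T@t; w=r@R
    if z is not None: d=((z-c[2])/w[:,2])[:,None]
    return c+w*d
def save(s,n): cv2.imwrite("pics/"+n,s["color"][:,:,::-1])
E
python3 - <<'E'
from h import *
for n in("top","scene"):
    s=cam(n); save(s,n+"1.png"); print(n,s["vertical_fov"],s["dist"],np.round(s["view"],2).tolist())
st=state();print({k:np.round(v,3).tolist() for k,v in st.items()})
E
```

```text
top 56.17911017382496 [0.01608435 0.         0.         0.         0.        ] [[0.02, -1.0, 0.02, 25.65], [-1.0, -0.02, -0.07, 590.23], [0.07, -0.01, -1.0, 1003.62], [0.0, 0.0, 0.0, 1.0]]
scene 44.810420928437736 [0.02354589 0.         0.         0.         0.        ] [[0.35, 0.94, 0.01, -250.99], [0.58, -0.21, -0.79, -257.34], [-0.74, 0.28, -0.61, 1756.45], [0.0, 0.0, 0.0, 1.0]]
{'clock': 0.1, 'joint_pos': [-1.397, 0.088, 1.372, -0.0, 1.684, -0.103], 'qd': [0.001, -0.002, -0.003, 0.0, 0.0, -0.0], 'effort': [0.002, -34.125, -30.33, 0.072, 0.03, -0.0], 'eef_pos': [150.215, -528.627, 226.458], 'ee_rot': [[0.962, 0.273, -0.0], [0.273, -0.962, 0.002], [0.0, -0.002, -1.0]], 'ft_force': [0.174, -0.028, 0.157], 'torque': [-0.007, -0.007, -0.005], 'finger_force': 0.0, 'opening': 93.957}
```

View pics/top1.png

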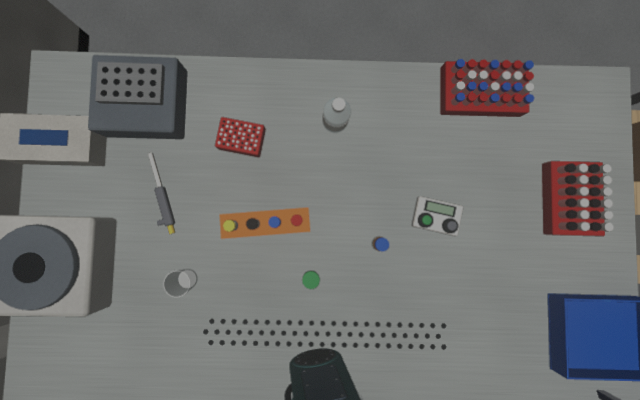

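View pics/scene1.png

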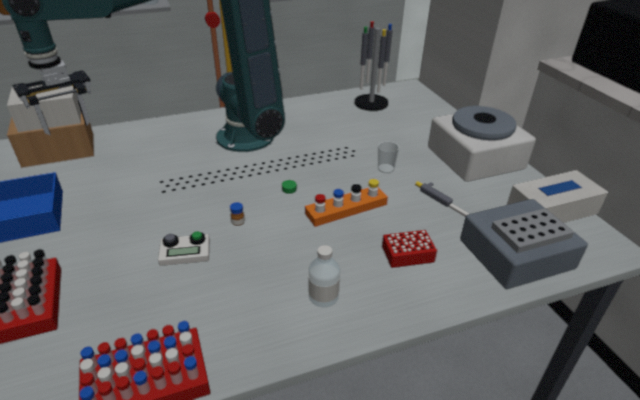

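The top view shows the caps at yellow (229,226), black (252,224), blue (275,222) and red (297,220). The green button is at (427,219), grey at (451,226), and the jar at (382,244). I'll segment these and locate them in both cameras.

```bash
python3 - <<'E'
from h import *
seeds={"top":dict(yellow=(229,226),black=(252,224),blue=(275,222),red=(297,220),green=(427,219),grey=(451,226),jar=(382,244)),
"scene":dict(yellow=(374,184),black=(356,189),blue=(338,195),red=(320,200),green=(197,237),grey=(171,239),jar=(237,208))}
H=dict(green=45,grey=45,jar=58)
for n in seeds:
    s=cam(n)
    W=world(s,np.stack(np.meshgrid(np.arange(640),np.arange(400)),-1).reshape(-1,2)).reshape(400,640,3)
    for k,p in seeds[n].items():
        h=H.get(k,74); u,v=p; P=W[v-14:v+15,u-14:u+15]
        m=(abs(P[...,2]-h)<7).astype(np.uint8)
        c,l,st,ce=cv2.connectedComponentsWithStats(m)
        i=1+np.argmin(np.hypot(*(ce[1:]-14).T)); q=P[l==i]
        uv=ce[i]+[u-14,v-14]
        print(n,k,"n",len(q),"uv",uv.round(1),"depthmed",np.median(q,0).round(1),"ext",np.ptp(q,0).round(0),"ray",world(s,[uv],h)[0].round(1))
E
```

```text
top yellow n 111 uv [228.5 224.8] depthmed [505.7 263.1  73.4] ext [28. 28.  9.] ray [506.  262.6  74. ]
top black n 102 uv [251.  222.9] depthmed [512.  205.3  73. ] ext [28. 26. 10.] ray [512.1 205.3  74. ]
top blue n 109 uv [273.5 221.2] depthmed [518.3 147.2  73.4] ext [28. 28. 10.] ray [518.  147.7  74. ]
top red n 102 uv [296.  219.4] depthmed [524.6  90.1  73.5] ext [29. 28. 11.] ray [523.8  90.1  74. ]
top green n 78 uv [426.7 219.1] depthmed [ 533.2 -257.    45.2] ext [24. 35. 12.] ray [ 533.1 -256.8   45. ]
top grey n 89 uv [451.6 225.3] depthmed [ 518.7 -323.1   44.8] ext [30. 25. 10.] ray [ 518.1 -323.1   45. ]
top jar n 156 uv [381.4 243.6] depthmed [ 465.3 -133.6   58. ] ext [34. 35. 10.] ray [ 466.  -134.1   58. ]
scene yellow n 63 uv [373.9 182.1] depthmed [512.4 262.9  72.5] ext [34. 28.  9.] ray [513.9 261.9  74. ]
scene black n 61 uv [356.3 187. ] depthmed [515.9 205.6  71.3] ext [32. 30.  9.] ray [519.5 203.5  74. ]
scene blue n 63 uv [338.7 192.1] depthmed [523.4 148.   72.1] ext [30. 30. 10.] ray [525.2 147.   74. ]
scene red n 73 uv [320.2 197.5] depthmed [529.9  90.3  72.3] ext [32. 29.  9.] ray [531.5  88.7  74. ]
scene green n 67 uv [196.1 234.7] depthmed [ 537.8 -257.3   44.3] ext [28. 26. 11.] ray [ 538.6 -257.4   45. ]
scene grey n 70 uv [169.5 237.4] depthmed [ 525.8 -323.4   44.1] ext [27. 24. 12.] ray [ 526.1 -323.2   45. ]
scene jar n 112 uv [235.9 206.4] depthmed [ 470.  -136.1   56.7] ext [37. 39. 10.] ray [ 472. -136.   58.]
```

The top-view geometry checks out: the caps are 58 mm apart at 74 mm height, and the buttons are 68 mm apart at 45 mm. I'll close the fingers and cross to the red cap at a safe height. The total shift is about x +528, y −493 mm in tool axes.

```bash
python3 -m creep '0.033 -0.031 0 0 -1;0.033 -0.031 0 0 -1;0.033 -0.031 0 0 -1;0.033 -0.031 0 0 -1;0.033 -0.031 0 0 -1;0.033 -0.031 0 0 -1;0.033 -0.031 0 0 -1;0.033 -0.031 0 0 -1;0.033 -0.031 0 0 -1;0.033 -0.031 0 0 -1' 10
python3 -m creep '0.033 -0.031 0 0 -1;0.033 -0.031 0 0 -1;0.033 -0.031 0 0 -1;0.033 -0.031 0 0 -1;0.033 -0.031 0 0 -1;0.033 -0.028 0 0 -1;0 0 0.03 0 -1;0 0 0.03 0 -1;0 0 0.02 0 -1;0 0 0 0 -1'
cat > d.py <<'E'
import sys
from h import *
t=np.array(list(map(float,sys.argv[1:4]))); s=state(); R=np.array(s["ee_rot"]); p=np.array(s["eef_pos"])
print("pos",p.round(1),"tip z",round(p[2]-22,1),"tool shift mm",(R.T@(t-p)).round(1),"R",R.round(3).tolist(),"F",np.round(s["ft_force"],1),"open",s["opening"],"t",s["clock"])
E
python3 d.py 524.5 90 101
python3 -c "
from h import *
s=cam('wrist');save(s,'w1.png')"
```

```text
clock: 1.2
eef_pos: [383.5, -138.9, 227.5]
ee_rot: [[0.962, 0.273, 0.001], [0.273, -0.962, -0.0], [0.0, 0.001, -1.0]]
ft_force: [0.1, -0.3, 0.5]
opening: 17.6
finger_force: 0.0
clock: 2.2
eef_pos: [520.9, 89.5, 143.3]
ee_rot: [[0.962, 0.274, -0.008], [0.274, -0.962, -0.001], [-0.008, -0.002, -1.0]]
ft_force: [-0.9, 0.3, 0.9]
opening: 0.4
finger_force: 0.0
pos [520.9  89.5 143.3] tip z 121.3 tool shift mm [ 3.9  0.5 42.2] R [[0.962, 0.274, -0.008], [0.274, -0.962, -0.001], [-0.008, -0.002, -1.0]] F [-0.9  0.3  0.9] open 0.4032843369858143 t 2.2
```

View pics/w1.png

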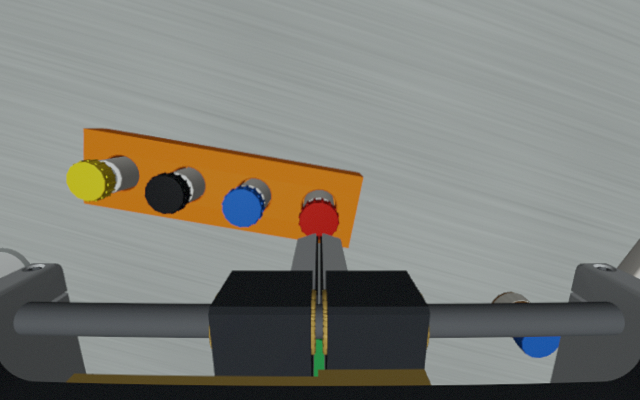

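The wrist view shows the fingers closed just short of the red cap at (319,218), with blue (243,205), black (168,192) and yellow (92,180). The order along the rack is confirmed. I'll locate the caps with the wrist camera as a cross-check.

```bash
python3 - <<'E'
from h import *
s=cam("wrist")
W=world(s,np.stack(np.meshgrid(np.arange(640),np.arange(400)),-1).reshape(-1,2)).reshape(400,640,3)
for k,(u,v) in dict(red=(319,215),blue=(243,203),black=(168,190),yellow=(92,179)).items():
    a,b=max(v-30,0),max(u-30,0); P=W[a:v+30,b:u+30]; q=P[np.isfinite(P[...,2])].reshape(-1,3)
    z=np.median(W[v-3:v+4,u-3:u+4,2]); q=q[abs(q[:,2]-z)<2.]
    (c,r)=cv2.minEnclosingCircle(q[:,:2].astype(np.float32)); print(k,"z",z.round(1),"med",np.median(q,0).round(1),"circ",np.round(c,1),round(r,1),len(q))
E
python3 d.py 524.5 90 101
```

```text
red z 73.0 med [524.5  90.8  73. ] circ [523.   90.2] 15.4 1030
blue z 72.9 med [517.4 147.5  72.9] circ [516.7 147.6] 15.0 1186
black z 72.2 med [511.2 204.5  72.3] circ [510.9 204.6] 15.0 1157
yellow z 73.3 med [505.3 262.1  73.2] circ [504.6 262.5] 15.3 1183
pos [523.4  89.4 147.6] tip z 125.6 tool shift mm [ 1.2 -0.3 46.6] R [[0.962, 0.273, -0.001], [0.273, -0.962, -0.0], [-0.001, -0.0, -1.0]] F [ 0.5 -0.  -0.1] open 0.6047057520003485 t 2.3
```

All sources agree to about 1 mm. I'll descend to roughly 3 mm above the red cap and read the state.

```bash
python3 -m creep '0 -0.001 0.02 0 -1;0 0 0.015 0 -1;0 0 0.01 0 -1;0 0 0.002 0 -1;0 0 0 0 -1;0 0 0 0 -1'; python3 d.py 523.3 90.2 89
```

```text
clock: 2.9
eef_pos: [523.8, 90.4, 101.3]
ee_rot: [[0.962, 0.273, 0.001], [0.273, -0.962, -0.0], [0.001, 0.0, -1.0]]
ft_force: [-1.2, 0.3, 0.2]
opening: 0.8
finger_force: 0.0
pos [523.8  90.4 101.3] tip z 79.3 tool shift mm [-0.5  0.  12.3] R [[0.962, 0.273, 0.001], [0.273, -0.962, -0.0], [0.001, 0.0, -1.0]] F [-1.2  0.3  0.2] open 0.7683264498280619 t 2.9
```

```bash
python3 -m creep '0 0 0.003 0 -1;0 0 0.002 0 -1;0 0 0.002 0 -1;0 0 0.002 0 -1;0 0 0.001 0 -1;0 0 0 0 -1'; python3 -m creep '0 0 0.001 0 -1;0 0 0.001 0 -1;0 0 0 0 -1';python3 -m creep '0 0 0.001 0 -1;0 0 0 0 -1';
```

```text
clock: 3.5
eef_pos: [523.5, 90.4, 90.6]
ee_rot: [[0.962, 0.273, 0.001], [0.273, -0.962, -0.0], [0.001, 0.0, -1.0]]
ft_force: [0.3, 0.1, 3.3]
opening: 0.5
finger_force: 1.4
clock: 3.8
eef_pos: [523.6, 90.4, 89.2]
ee_rot: [[0.962, 0.273, 0.001], [0.273, -0.962, -0.0], [0.001, 0.0, -1.0]]
ft_force: [0.2, 0.4, 5.7]
opening: 0.6
finger_force: 2.8
clock: 4.0
eef_pos: [523.9, 90.4, 89.2]
ee_rot: [[0.962, 0.273, 0.002], [0.273, -0.962, -0.0], [0.002, 0.001, -1.0]]
ft_force: [-1.3, -1.6, 8.8]
opening: 0.7
finger_force: 4.6
```

The TCP stalls at 89.2 while the force climbs, so the cap is on its stop. I'll push a little harder to be sure, then lift and move to blue at (517,147.6).

```bash
python3 -m creep '0 0 0.001 0 -1;0 0 0.001 0 -1;0 0 0.001 0 -1;0 0 0 0 -1;0 0 0 0 -1'; python3 -m creep '0 0 -0.01 0 -1;0 0 -0.02 0 -1;0 0 -0.01 0 -1;0 0 0 0 -1;0 0 0 0 -1'; python3 d.py 517 147.6 100
```

```text
clock: 4.5
eef_pos: [525.0, 90.5, 89.2]
ee_rot: [[0.962, 0.273, 0.006], [0.273, -0.962, 0.0], [0.005, 0.001, -1.0]]
ft_force: [-4.9, -0.5, 19.2]
opening: 0.5
finger_force: 9.4
clock: 5.0
eef_pos: [522.8, 90.4, 123.6]
ee_rot: [[0.962, 0.273, -0.001], [0.273, -0.962, -0.0], [-0.001, -0.0, -1.0]]
ft_force: [0.6, -0.4, -0.2]
opening: 0.4
finger_force: 0.0
pos [522.8  90.4 123.6] tip z 101.6 tool shift mm [ 10.1 -56.6  23.6] R [[0.962, 0.273, -0.001], [0.273, -0.962, -0.0], [-0.001, -0.0, -1.0]] F [ 0.6 -0.4 -0.2] open 0.4329242350281585 t 5.0
```

```bash
python3 -m creep '0.005 -0.028 0 0 -1;0.005 -0.028 0 0 -1;0 0 0 0 -1;0 0 0.012 0 -1;0 0 0.012 0 -1;0 0 0 0 -1;0 0 0 0 -1'; python3 d.py 517 147.6 89
```

```text
clock: 5.7
eef_pos: [516.9, 146.1, 99.2]
ee_rot: [[0.962, 0.272, -0.002], [0.272, -0.962, -0.001], [-0.002, 0.0, -1.0]]
ft_force: [0.3, -0.0, 0.6]
opening: 0.5
finger_force: 0.0
pos [516.9 146.1  99.2] tip z 77.2 tool shift mm [ 0.5 -1.4 10.2] R [[0.962, 0.272, -0.002], [0.272, -0.962, -0.001], [-0.002, 0.0, -1.0]] F [ 0.3 -0.   0.6] open 0.48464977053927616 t 5.7
```

```bash
python3 -c "
from h import *
s=cam('wrist')
print(world(s,[[319,212]]).round(1))
save(s,'w2.png')"
```

```text
[[530.3 149.3  46. ]]
```

View pics/w2.png

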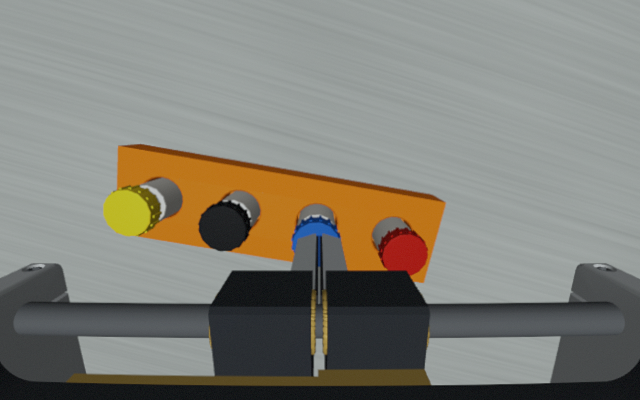

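The fingers stand centred above the blue cap at (317,235). The red cap at (403,252) is visibly lower, with no white neck showing. Now I'll press blue.

```bash
python3 -m creep '0 -0.001 0.002 0 -1;0 0 0.002 0 -1;0 0 0.002 0 -1;0 0 0.002 0 -1;0 0 0.001 0 -1;0 0 0.001 0 -1;0 0 0 0 -1'; python3 -m creep '0 0 0.001 0 -1;0 0 0.001 0 -1;0 0 0.001 0 -1;0 0 0.001 0 -1;0 0 0 0 -1;0 0 0 0 -1'
```

```text
clock: 6.45
eef_pos: [517.5, 148.0, 90.7]
ee_rot: [[0.962, 0.273, 0.001], [0.273, -0.962, -0.0], [0.001, 0.0, -1.0]]
ft_force: [0.4, -1.3, 2.6]
opening: 0.6
finger_force: 1.5
clock: 7.05
eef_pos: [518.2, 148.1, 89.2]
ee_rot: [[0.962, 0.273, 0.003], [0.273, -0.962, 0.0], [0.003, 0.0, -1.0]]
ft_force: [-3.0, -1.2, 12.2]
opening: 0.6
finger_force: 6.2
```

```bash
python3 -m creep '0 0 0.001 0 -1;0 0 0.001 0 -1;0 0 0 0 -1;0 0 0 0 -1'; python3 -m creep '0 0 -0.01 0 -1;0 0 -0.02 0 -1;0 0 -0.015 0 -1;0 0 0 0 -1;0.007 -0.038 0 0 -1;0.007 -0.038 0 0 -1;0.007 -0.038 0 0 -1;0 0 0 0 -1;0 0 0 0 -1'; python3 d.py 505.2 262.4 89
```

```text
clock: 7.45
eef_pos: [519.0, 148.3, 89.2]
ee_rot: [[0.962, 0.273, 0.006], [0.273, -0.962, 0.001], [0.006, 0.001, -1.0]]
ft_force: [-4.3, -0.5, 18.8]
opening: 0.6
finger_force: 9.4
clock: 8.35
eef_pos: [505.5, 263.7, 128.0]
ee_rot: [[0.961, 0.275, -0.002], [0.275, -0.961, -0.001], [-0.002, 0.001, -1.0]]
ft_force: [0.4, 0.0, 0.7]
opening: 0.5
finger_force: 0.0
pos [505.5 263.7 128. ] tip z 106.0 tool shift mm [-0.6  1.1 39. ] R [[0.961, 0.275, -0.002], [0.275, -0.961, -0.001], [-0.002, 0.001, -1.0]] F [0.4 0.  0.7] open 0.5002294240909043 t 8.35
```

```bash
python3 -m creep '0 0.001 0.015 0 -1;0 0 0.012 0 -1;0 0 0 0 -1;0 0 0 0 -1'; python3 d.py 505.2 262.4 89
python3 -c "
from h import *
s=cam('wrist');save(s,'w3.png')"
```

```text
clock: 8.75
eef_pos: [506.1, 261.4, 101.2]
ee_rot: [[0.962, 0.272, -0.002], [0.272, -0.962, -0.001], [-0.002, 0.0, -1.0]]
ft_force: [0.3, 0.3, -0.2]
opening: 0.6
finger_force: 0.0
pos [506.1 261.4 101.2] tip z 79.2 tool shift mm [-0.6 -1.3 12.2] R [[0.962, 0.272, -0.002], [0.272, -0.962, -0.001], [-0.002, 0.0, -1.0]] F [ 0.3  0.3 -0.2] open 0.5672963535890508 t 8.75
```

View pics/w3.png

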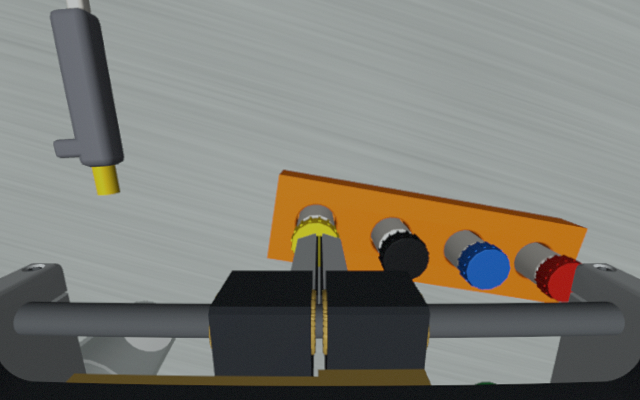

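The fingers are centred over the yellow cap at (315,235). Black still shows its white neck, while blue and red are down. Now I'll press yellow.

```bash
python3 -m creep '0 0 0.003 0 -1;0 0 0.002 0 -1;0 0 0.002 0 -1;0 0 0.002 0 -1;0 0 0.002 0 -1;0 0 0.001 0 -1;0 0 0 0 -1'; python3 -m creep '0 0 0.001 0 -1;0 0 0.001 0 -1;0 0 0.001 0 -1;0 0 0.001 0 -1;0 0 0 0 -1;0 0 0 0 -1'
```

```text
clock: 9.5
eef_pos: [506.8, 262.5, 90.6]
ee_rot: [[0.962, 0.273, 0.001], [0.273, -0.962, 0.0], [0.001, 0.0, -1.0]]
ft_force: [0.1, 0.3, 2.8]
opening: 0.7
finger_force: 1.5
clock: 10.1
eef_pos: [507.5, 262.8, 89.2]
ee_rot: [[0.962, 0.273, 0.003], [0.273, -0.962, 0.001], [0.003, -0.0, -1.0]]
ft_force: [-2.9, -1.0, 12.3]
opening: 0.6
finger_force: 5.9
```

```bash
python3 -m creep '0 0 0.001 0 -1;0 0 0.001 0 -1;0 0 0 0 -1;0 0 0 0 -1'; python3 -m creep '0 0 -0.01 0 -1;0 0 -0.02 0 -1;0 0 -0.03 0 -1;0 0 0 0 -1;-0.009 0.042 0 0 -1;-0.009 0.042 0 0 -1;-0.009 0.042 0 0 -1;-0.009 0.042 0 0 -1;-0.009 0.042 0 0 -1;-0.009 0.042 0 0 -1'
python3 -m creep '-0.009 0.042 0 0 -1;-0.009 0.042 0 0 -1;-0.009 0.042 0 0 -1;-0.009 0.042 0 0 -1;-0.009 0.042 0 0 -1;-0.009 0.042 0 0 -1;0 0 0 0 -1;0 0 0 0 -1'; python3 d.py 533 -257 75
python3 - <<'E'
from h import *
s=cam("wrist");save(s,"w4.png")
s=cam("top")
W=world(s,np.stack(np.meshgrid(np.arange(640),np.arange(400)),-1).reshape(-1,2)).reshape(400,640,3)
for k,(u,v) in dict(yellow=(228,225),black=(251,223),blue=(273,221),red=(296,219)).items():
    print(k,np.median(W[v-3:v+4,u-3:u+4].reshape(-1,3),0).round(1))
E
```

```text
clock: 10.5
eef_pos: [508.3, 263.1, 89.2]
ee_rot: [[0.962, 0.273, 0.006], [0.273, -0.962, 0.002], [0.006, -0.0, -1.0]]
ft_force: [-2.8, -1.3, 17.8]
opening: 0.7
finger_force: 8.8
clock: 11.5
eef_pos: [522.5, 3.7, 142.6]
ee_rot: [[0.962, 0.273, -0.003], [0.273, -0.962, 0.0], [-0.002, -0.001, -1.0]]
ft_force: [-0.4, -0.5, -0.5]
opening: 0.5
finger_force: 0.0
clock: 12.3
eef_pos: [539.6, -252.1, 142.3]
ee_rot: [[0.962, 0.271, -0.003], [0.271, -0.962, 0.002], [-0.002, -0.003, -1.0]]
ft_force: [-0.9, 0.2, -0.0]
opening: 0.3
finger_force: 0.0
pos [ 539.6 -252.1  142.3] tip z 120.3 tool shift mm [-7.5  3.1 67.3] R [[0.962, 0.271, -0.003], [0.271, -0.962, 0.002], [-0.002, -0.003, -1.0]] F [-0.9  0.2 -0. ] open 0.3280487873353416 t 12.3
yellow [505.4 265.4  66. ]
black [512.  205.7  72.4]
blue [518.4 149.8  66.6]
red [524.9  90.4  66.2]
```

View pics/w4.png

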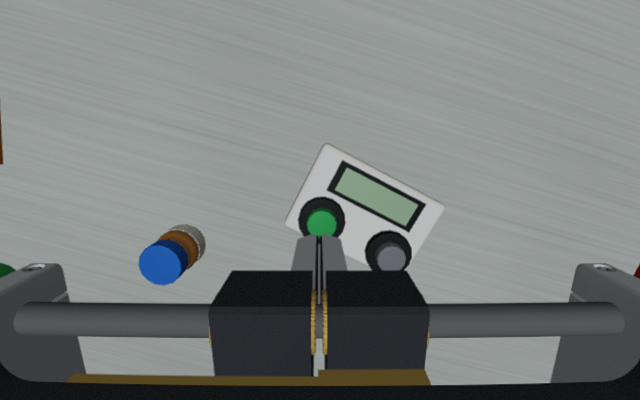

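The caps measure 66 mm for the three pressed ones and 72 mm for black. The wrist view shows the green button at (321,222) with a dark bezel, just ahead of the fingers, and the grey at (388,257). I'll measure the button centre and the bezel height.

```bash
python3 - <<'E'
from h import *
s=cam("wrist")
W=world(s,np.stack(np.meshgrid(np.arange(640),np.arange(400)),-1).reshape(-1,2)).reshape(400,640,3)
C=s["color"].astype(int); g=(C[...,1]>C[...,0]+50)&(C[...,1]>C[...,2]+30); g[:190]=0; g[260:]=0; g[:,:290]=0; g[:,360:]=0
q=W[g]; q=q[abs(q[:,2]-45)<3]; print(len(q),np.median(q,0).round(1),q.min(0).round(1),q.max(0).round(1))
t=q[abs(q[:,2]-np.median(q[:,2]))<1.5]; print(cv2.minEnclosingCircle(t[:,:2].astype(np.float32)))
print("col z",[(u,W[215,u].round(0).tolist()) for u in (296,301,304,321,338,341)]); print(W[203,321].round(1),W[175,325].round(1),W[257,388].round(1))
E
python3 d.py 533 -257 75
```

```text
586 [ 533.3 -256.    44.4] [ 521.9 -268.9   42. ] [ 544.2 -244.3   46.3]
((531.9544067382812, -256.5588073730469), 12.394035339355469)
col z [(296, [528.0, -233.0, 23.0]), (301, [532.0, -237.0, 34.0]), (304, [533.0, -239.0, 35.0]), (321, [540.0, -253.0, 46.0]), (338, [541.0, -268.0, 34.0]), (341, [542.0, -270.0, 34.0])]
[ 547.6 -250.7   34.8] [ 570.1 -247.9   22.3] [ 519.5 -319.1   43.8]
pos [ 540.2 -250.4  143.7] tip z 121.7 tool shift mm [-8.7  4.5 68.7] R [[0.962, 0.275, -0.001], [0.275, -0.962, 0.001], [-0.001, -0.001, -1.0]] F [-0.4  0.6  0.7] open 0.29914173923450377 t 12.45
```

The bezel at 34.5 mm lies below the fully pressed button at 39 mm, so it is clear. I'll centre on (532.5, −256.7) and descend to about 4 mm above the button.

```bash
python3 -m creep '-0.009 0.004 0 0 -1;0 0 0.03 0 -1;0 0 0.025 0 -1;0 0 0.015 0 -1;0 0 0 0 -1;0 0 0 0 -1;0 0 0 0 -1'; python3 d.py 532.5 -256.7 61
```

```text
clock: 13.15
eef_pos: [533.9, -258.7, 76.4]
ee_rot: [[0.962, 0.274, 0.003], [0.274, -0.962, -0.002], [0.002, 0.002, -1.0]]
ft_force: [0.1, -0.8, 0.3]
opening: 0.1
finger_force: 0.0
pos [ 533.9 -258.7   76.4] tip z 54.4 tool shift mm [-0.8 -2.3 15.4] R [[0.962, 0.274, 0.003], [0.274, -0.962, -0.002], [0.002, 0.002, -1.0]] F [ 0.1 -0.8  0.3] open 0.05710271584839598 t 13.15
```

```bash
python3 -m creep '-0.001 -0.001 0.003 0 -1;0 0 0.003 0 -1;0 0 0 0 -1;0 0 0 0 -1'; python3 d.py 532.5 -256.7 61; python3 -m creep '0 0 0.002 0 -1;0 0 0.002 0 -1;0 0 0.002 0 -1;0 0 0 0 -1'; python3 -m creep '0 0 0.002 0 -1;0 0 0.001 0 -1;0 0 0 0 -1'
```

```text
clock: 13.55
eef_pos: [531.6, -257.6, 68.4]
ee_rot: [[0.962, 0.273, -0.0], [0.273, -0.962, -0.0], [-0.0, -0.0, -1.0]]
ft_force: [0.0, 0.3, -0.1]
opening: 0.4
finger_force: 0.0
pos [ 531.6 -257.6   68.4] tip z 46.4 tool shift mm [ 1.2 -0.6  7.4] R [[0.962, 0.273, -0.0], [0.273, -0.962, -0.0], [-0.0, -0.0, -1.0]] F [ 0.   0.3 -0.1] open 0.36802391123870126 t 13.55
clock: 13.95
eef_pos: [531.9, -257.7, 62.9]
ee_rot: [[0.962, 0.273, 0.001], [0.273, -0.962, -0.001], [0.001, 0.001, -1.0]]
ft_force: [-1.0, 0.5, 3.7]
opening: 0.5
finger_force: 2.1
clock: 14.25
eef_pos: [531.9, -257.8, 61.7]
ee_rot: [[0.962, 0.273, 0.001], [0.273, -0.962, -0.001], [0.001, 0.001, -1.0]]
ft_force: [-3.4, 1.2, 10.9]
opening: 0.5
finger_force: 5.4
```

The button is on its stop: z has stalled at 61.7 with 11 N, and the spring alone gives only 5 N. One more push, then I'll release and lift clear.

```bash
python3 -m creep '0 0 0.001 0 -1;0 0 0.001 0 -1;0 0 0 0 -1;0 0 0 0 -1'; python3 -m creep '0 0 -0.005 0 -1;0 0 -0.01 0 -1;0 0 -0.02 0 -1;0 0 -0.04 0 -1;0 0 -0.04 0 -1;-0.02 0.03 -0.02 0 -1;-0.02 0.04 0 0 -1;-0.02 0.04 0 0 -1;-0.02 0.04 0 0 -1;0 0 0 0 -1'
python3 - <<'E'
from h import *
s=cam("top");save(s,"top2.png")
W=world(s,np.stack(np.meshgrid(np.arange(640),np.arange(400)),-1).reshape(-1,2)).reshape(400,640,3)
for k,(u,v) in dict(yellow=(228,225),black=(251,223),blue=(273,221),red=(296,219),green=(427,219),grey=(452,225),jar=(381,244)).items():
    print(k,np.median(W[v-3:v+4,u-3:u+4].reshape(-1,3),0).round(1))
print(state()["eef_pos"])
E
```

```text
clock: 14.65
eef_pos: [532.0, -257.8, 61.5]
ee_rot: [[0.962, 0.273, 0.002], [0.273, -0.962, -0.001], [0.001, 0.002, -1.0]]
ft_force: [-6.1, 2.5, 17.7]
opening: 0.7
finger_force: 8.7
clock: 15.65
eef_pos: [493.2, -428.6, 190.4]
ee_rot: [[0.964, 0.267, -0.003], [0.267, -0.964, -0.0], [-0.003, -0.0, -1.0]]
ft_force: [-0.1, 0.0, -0.9]
opening: 0.6
finger_force: 0.0
yellow [505.5 265.3  66.9]
black [512.  205.7  73.1]
blue [518.4 149.7  67.2]
red [524.9  90.3  67.1]
green [ 533.2 -257.5   45.5]
grey [ 518.9 -323.9   45.2]
jar [ 464.9 -133.    57.5]
[ 494.23622307 -425.92526311  190.62797334]
```

View pics/top2.png

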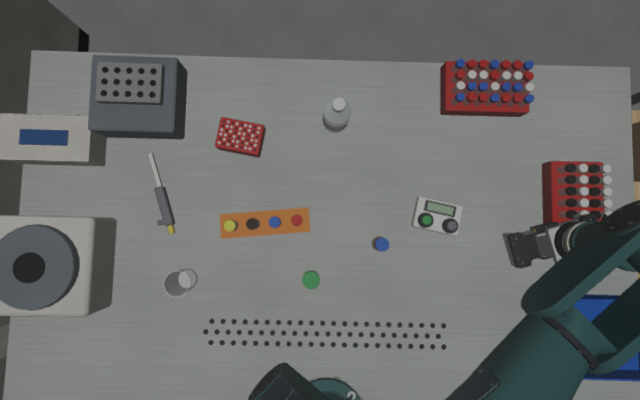

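The red, blue and yellow caps are at 67 mm and black is still up at 73 mm. The green button is back up at 45 mm. The rack at (265,222), the timer at (438,216) and the jar at (381,244) stand where they did, and the arm is clear.

```bash
python3 -m creep '0 0 0 0 -1;0 0 0 0 -1;0 0 0 0 -1' | head -2; python3 -c "
from workcell import *
print(hand_in())"
```

```text
clock: 16.0
eef_pos: [496.3, -422.3, 192.7]
the job is handed in; nothing more can be done
None
```

I pressed the red, blue and yellow caps home in that order, then pressed the green start button fully and let it come back up. The black cap and grey button were left alone, nothing else was seen to move, and I handed the job in at about 16 s.

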